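# Third hand: lid the plywood box and press it to the sprung fence

### The arm

A 6-joint arm with a two-finger parallel gripper is mounted at the origin on the work surface. World frame = base frame: x ahead of the robot, y to its left, z up, the work surface at z = 0. Lengths are in m, angles in rad, forces in N, time in s.
With the tool pointing down it reaches from about 0.25 to 0.775 m from the base axis. Payload 4 kg.
Tool frame: the origin (TCP) lies midway between the tips of the shut fingers; the grasp point (between the pads) lies 19 mm behind it; y points along the fingers, x is the direction in which the jaws open and shut, and the axes are right-handed (so a half turn about y gives the same grasp; the last joint's range is limited). The gripper opens to 94 mm and grips with 3 to 60 N. Pads are 16 mm wide; open, the fingers measure 119 mm over their backs; the gripper's body (75 mm by 177 mm) begins 78 mm behind the grasp point.
Start: joints at [1.038, 0.087, 1.371, -0, 1.684, -0.103], TCP at [0.229, 0.5, 0.206] pointing down, gripper open.
Joint ranges: [-3.1, 3.1], [-0.76, 2.03], [0.27, 2.55], [-1.08, 4.22], [0.17, 2.65], [-2.57, 2.57]. Speed limits (rad/s): [2.79, 2.79, 3.14, 3.14, 3.14, 3.14].

### API

Orientations are given as [roll, pitch, yaw] about the fixed x, y, z axes, in that order (R = Rz(yaw) Ry(pitch) Rx(roll)).
In Python, from bench import robot gives the robot as it stands.
- The arm moves only by the shell command python3 -m creep 'ROWS'. ROWS is JSON, a list of rows, each a list of 7 numbers: the shift along the tool's x, y, z in mm, then the turn, a rotation vector about the tool's x, y, z in degrees, then the closure in counts, from 0 (fully open) to 255 (shut). A call has 1 to 5 rows; each row is the pose to reach, as a shift and turn from the pose commanded when the call began, along the tool's axes at that moment; what a row does not reach only later rows make up. A row lasts 1/8 s, in which the tool goes at most 62.5 mm and 10.7 degrees, less where a joint would pass 70% of its speed; a pose out of reach is approached as far as the arm can. A call with a gripper value outside its range is refused whole. The fingers move at their own pace and stop on an object; the grip force is fixed at half the most. Time passes only in rows, so rows that repeat a pose let the fingers close. It gives the time, the measured TCP pose, the force and the opening at its end, in the units of the state.
- robot.get_obs(): the state, without advancing time (a new reading comes with each control period).
- robot.snapshot(name): name is "side" or "top"; returns a dict with "color" (480x640x3 uint8, blue, green, red), "fx", "fy", "cx", "cy" (pixels), "k1" (the pictures are not rectified: a ray, as slopes to the right and down, at radius r is drawn at 1 + k1 r^2 times it, then the intrinsics apply), "world_from_camera" (4x4, takes a point from camera to world coordinates). Camera axes: x right, y down, z forward; pixel columns grow to the right and rows downward; lengths in m; the calibration is good to about 2 mm. A picture is of the moment at which its call begins. There is no depth.
- robot.close_job(): hands the job in, once; it reports no verdict.
Trained networks look in the newest picture that a camera, given by its name, has taken for a name from the list of things; names that differ only in an ending like _2 or _b are one class to them, and where a whole thing is asked for, a point or a joint stands for the part that bears it (a point fixed in the world has none). Each returns a list of dicts, best first, with "p" (0 to 1); they miss things now and then, are a little off and sometimes report something else, mostly with a low value. They report only what shows in the picture. A call takes as long as a camera call. They do not tell look-alikes from the thing itself.
- robot.spot_in(name, camera): "point" ([x, y, z] in m, in world coordinates, good to about 4 mm: the middle of the surface that is visible of it).
- robot.landmark_of(name, camera): "point" ([x, y, z] in m, in world coordinates, good to about 4 mm: a listed point, or the origin of a listed thing).
The state is a dict: "time": time; "joint_positions": joint angles; "qvel": joint speeds; "joint_torque": joint torques, N m; "tool_pos": TCP position; "ee_rot": TCP orientation; "wrist_force": force on the tool from outside, world axes, zero at the start; "wrist_torque": the same for the moment, N m; "width": finger opening in m.
Only numpy, scipy, OpenCV 4.12 (cv2) and the standard library are available. Lean on these libraries where they do the work, as an engineer would, in place of code of your own. Each camera call takes 0.05 s, during which the arm holds its last target.

### The job

Put the loose lid on the open plywood box and press it down firmly until it sits level and fully home, then stand the box on the table with one short end squarely against the middle of the sprung fence plate and push until the fence's pointer stands between its two marks, never driving the plate to the end of its travel. Keep that steady push for three seconds, still and with the lid on, and finish while holding it there so that a colleague can drive the lid screws; do not knock the other things on the bench about.

Things in the scene. Friction and masses are not known exactly. Their poses are not given: they have to be found in the camera images.
- box: Open-topped plywood box, 110 (x) x 64 (y) x 44 (z) mm, walls and floor 6 mm, about 0.35 kg, loose, upright on the table. Origin: centre of its underside; z up, x along its length. The two short ends (x = +-55 mm) are alike; either may face the fence. Mouth 98 x 52 mm inside. Can be gripped across its 64 mm width, lid on or off.
- lid: Loose plywood lid, about 0.12 kg, lip down on the table. Origin: centre of the underside of its lip; z up, x along its length. Lip 94 x 48 mm, 8 mm deep (lower 4 mm stepped in to 86 x 40), then a panel 108 x 62 x 6 mm (z 8 to 14). Either way round, the lip drops into the box's mouth with 2 mm play per side; seated, its origin is 36 mm above the box's. Corner dots: screw holes.
- lid_bar (a point): middle of the lid's wooden grip bar, which runs 60 mm along the lid's x, is 16 mm wide (y) and 18 mm high (lid z 14 to 32 mm); this point is 23 mm above the lid's origin. With the lid seated the bar's top is 68 mm above the table.
- jig: Sprung press fence, fixed to the table: a wooden plate 130 mm wide (z 6 to 44 mm) on two spring rods before a wooden block. Origin: at table level under the centre of the plate's face at rest; x is the pressing direction (into the plate), y along the plate, z up. Block and base: x 50 to 125 mm, y +-75 mm, 46 mm high; rods end at x = 142 mm.
- jig_marks (a point): point midway between the two upright dark marks, at their tops (54 mm high), on the scale bar at the fence's +y end (bar: jig x -5 to 90, y 80 to 102 mm, 44 mm high). The plate's steel pointer reaches over the bar; it is level with the near mark at 15 mm of plate travel and with the far one at 25 mm.
- plate (a joint): travel of the sprung fence plate along the jig's +x, in m: 0 at rest, 0.020 midway between the marks, 0.035 the end of its travel. Springs 600 N/m, no preload: the push is 9 N at the near mark, 12 N midway, 15 N at the far mark.
- plate_face (a point): centre of the fence plate's face, 25 mm above the table; moves with the plate.
- cork_block: bystander: cork sanding block 60 x 100 x 28 mm; origin under its centre
- tape_measure: bystander: black tape measure 62 x 34 x 58 mm; origin under its centre
- screwdriver: bystander: screwdriver lying flat
- screw_tin: bystander: steel tin, 68 mm across, 60 mm high; origin under its centre
- glue_bottle: bystander: white glue bottle, 60 mm across, 160 mm high; origin under its centre
- hammer: bystander: hammer lying flat
- wrench: bystander: wrench lying flat
Not all that is in view belongs to the job. Leave any turquoise look-alike of the lid alone.

How it is judged:
By the outcome, as a careful person would: the job done as asked, in the order asked, and still so for the second after the job is handed in, while the arm keeps its last pose, push and grip.
It also fails if it takes over 72 s, if anything falls off the work surface, if the arm or the gripper's body presses on something with over 40 N, if the wrist force passes 120 N, or if a joint passes its speed limit or range.

## Working session

There is one attempt and no reset: what is moved stays moved. The work goes in short steps, Python scripts to look and compute and a shell command to move; the robot and the scene stay as the last step left them, time stands still between calls to the robot, and variables do not carry over. Pictures are saved under pics/ and viewed, and the job is handed in when it is done.

```bash
ls; mkdir -p pics; cat > h.py <<'E'
import numpy as np, cv2
from bench import robot
def snap(n,f):
    s=robot.snapshot(n); cv2.imwrite('pics/'+f,s['color']); return s
def pix(s,P):
    T=np.linalg.inv(s['world_from_camera']); p=T[:3,:3]@np.array(P)+T[:3,3]
    x,y=p[0]/p[2],p[1]/p[2]; k=1+s['k1']*(x*x+y*y)
    return np.array([s['fx']*x*k+s['cx'],s['fy']*y*k+s['cy']])
def ray(s,u,v,z):
    a,b=(u-s['cx'])/s['fx'],(v-s['cy'])/s['fy']; x,y=a,b
    for _ in range(20):
        k=1+s['k1']*(x*x+y*y); x,y=a/k,b/k
    T=np.array(s['world_from_camera']); d=T[:3,:3]@np.array([x,y,1]); o=T[:3,3]
    return o+d*(z-o[2])/d[2]
E
python3 - <<'E'
from h import *
o=robot.get_obs(); print({k:np.round(v,3) for k,v in o.items()})
for c in('top','side'):
    s=snap(c,c+'0.png'); print(c,np.round(s['world_from_camera'],3),s['fx'],s['k1'])
    for n in ['box','lid','lid_bar','jig','jig_marks','plate_face','cork_block','tape_measure','screwdriver','screw_tin','glue_bottle','hammer','wrench']:
        print(n,[(np.round(d['point'],3).tolist(),round(d['p'],2)) for d in robot.landmark_of(n,c)][:3])
E
```

```text
pics
{'time': np.float64(0.0), 'joint_positions': array([ 1.038,  0.088,  1.372,  0.   ,  1.684, -0.103]), 'qvel': array([-0.   ,  0.003, -0.001,  0.002, -0.   , -0.001]), 'joint_torque': array([-0.0000e+00, -3.4019e+01, -3.0243e+01,  7.2000e-02,  3.3000e-02,
       -0.0000e+00]), 'tool_pos': array([0.229, 0.5  , 0.204]), 'ee_rot': array([-1.571,  0.002,  1.141]), 'wrist_force': array([ 0.051,  0.375, -0.126]), 'wrist_torque': array([ 0.022,  0.086, -0.017]), 'width': np.float64(0.094)}
top [[ 0.003 -0.982  0.187  0.301]
 [-1.    -0.006 -0.016 -0.004]
 [ 0.016 -0.187 -0.982  1.149]
 [ 0.     0.     0.     1.   ]] 491.170687920632 -0.021772349798326696
box [([0.485, 0.32, 0.002], 0.76)]
lid [([0.491, -0.295, -0.002], 0.9), ([0.336, -0.312, 0.0], 0.89), ([0.643, -0.009, 0.028], 0.15)]
lid_bar [([0.335, -0.306, 0.021], 0.82), ([0.495, -0.292, 0.028], 0.7)]
jig [([0.638, -0.012, -0.0], 0.7)]
jig_marks [([0.667, 0.088, 0.053], 0.93), ([0.422, -0.139, 0.003], 0.42)]
plate_face [([0.641, -0.007, 0.027], 0.66)]
cork_block [([0.437, -0.003, 0.002], 0.78), ([0.712, -0.296, -0.002], 0.49)]
tape
[... 480 characters left out ...]
7.53644551303034 -0.10902058529115415
box [([0.484, 0.321, 0.002], 0.63), ([0.716, -0.288, -0.002], 0.3)]
lid [([0.336, -0.308, 0.003], 0.76), ([0.494, -0.292, -0.004], 0.66)]
lid_bar [([0.34, -0.307, 0.025], 0.86), ([0.494, -0.297, 0.02], 0.57)]
jig [([0.642, -0.008, -0.002], 0.9)]
jig_marks [([0.666, 0.087, 0.054], 0.91)]
plate_face [([0.64, -0.008, 0.024], 0.57)]
cork_block [([0.441, -0.003, -0.001], 0.57)]
tape_measure [([0.423, 0.122, -0.001], 0.83), ([0.44, 0.001, -0.002], 0.38)]
screwdriver [([0.678, 0.331, -0.0], 0.59)]
screw_tin [([0.423, -0.139, -0.003], 0.83)]
glue_bottle [([0.715, -0.292, -0.003], 0.94)]
hammer [([0.529, -0.476, 0.0], 0.83)]
wrench [([0.529, 0.455, -0.001], 0.5)]
```

View pics/top0.png

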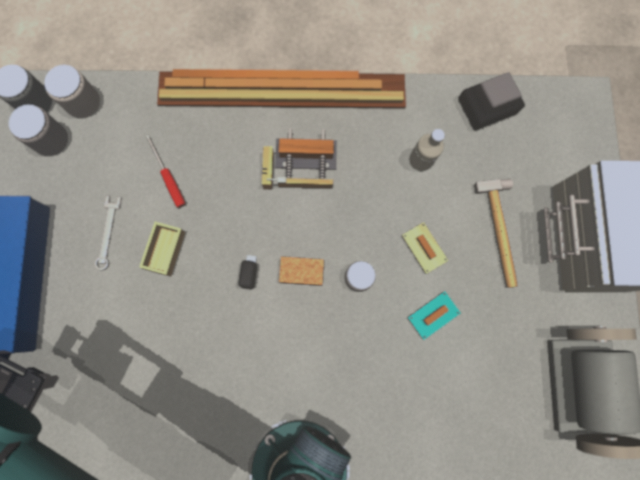

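View pics/side0.png

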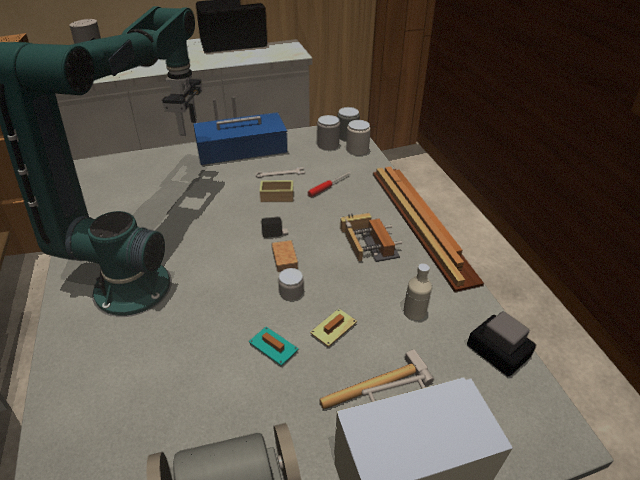

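```bash
python3 - <<'E'
from h import *
a=cv2.imread('pics/top0.png')
def c(x,y,w,h,k): return cv2.resize(a[y:y+h,x:x+w],None,fx=k,fy=k,interpolation=cv2.INTER_CUBIC)
A=c(130,210,66,50,6);B=c(395,215,66,50,6);C=c(250,125,100,75,7.92)
cv2.imwrite('pics/crop0.png',np.hstack([A,B]));cv2.imwrite('pics/crop1.png',C)
E
```

```text
(no output)
```

View pics/crop0.png

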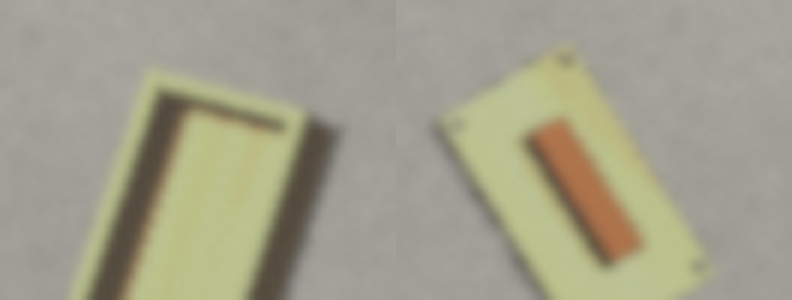

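View pics/crop1.png

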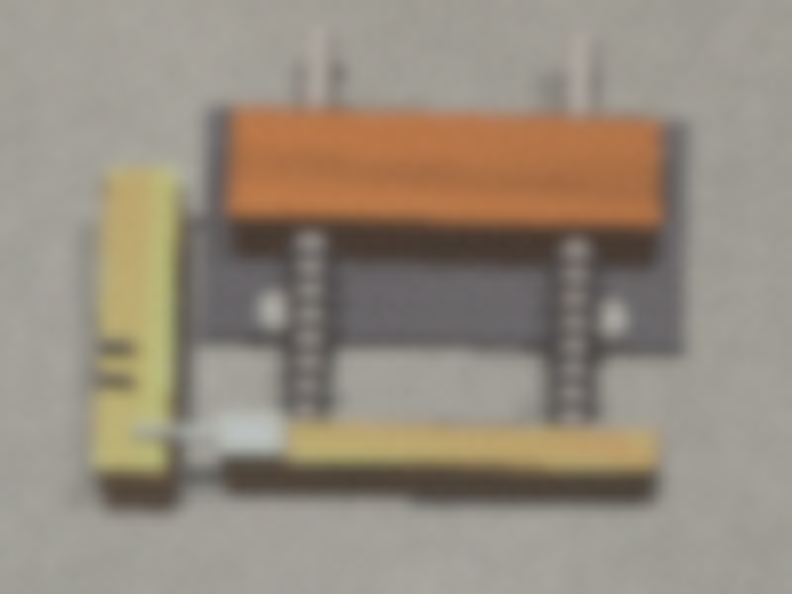

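```bash
cat > fit.py <<'E'
from h import *
def mrect(s,roi,z,lo,hi):
    x,y,w,h=roi; a=s['color'][y:y+h,x:x+w]; hsv=cv2.cvtColor(cv2.resize(a,None,fx=4,fy=4,interpolation=cv2.INTER_CUBIC),cv2.COLOR_BGR2HSV)
    m=cv2.inRange(hsv,lo,hi); m=cv2.morphologyEx(m,cv2.MORPH_OPEN,np.ones((5,5)))
    c=max(cv2.findContours(m,cv2.RETR_EXTERNAL,cv2.CHAIN_APPROX_NONE)[0],key=cv2.contourArea)[:,0]
    P=np.array([ray(s,x+(u+.5)/4-.5,y+(v+.5)/4-.5,z)[:2]*1000 for u,v in c],np.float32)
    (cx,cy),(w,h),an=cv2.minAreaRect(P)
    if w<h: w,h,an=h,w,an+90
    an=(an+90)%180-90
    return np.round([cx,cy,w,h,an],1)
E
python3 - <<'E'
from fit import *
s=robot.snapshot('top')
Y=((15,60,90),(45,255,255))
print('box',mrect(s,(130,210,66,75),.044,*Y))
print('lid',mrect(s,(395,215,60,65),.014,(8,60,90),(45,255,255)))
print('bar',mrect(s,(410,228,34,38),.032,(3,110,60),(16,255,255)))
print('block',mrect(s,(270,130,75,35),.046,(3,110,60),(16,255,255)))
print('cork',mrect(s,(270,245,65,50),.028,(3,80,60),(20,255,255)))
k=7.92
for nm,z,(p,q) in [('blockfront',.046,((232,218),(660,222))),('blockback',.046,((232,105),(662,120))),('platefront',.044,((290,466),(655,470))),('plateback',.044,((290,425),(655,430)))]:
    A,B=[ray(s,250+u/k-.5,125+v/k-.5,z) for u,v in(p,q)]; d=A-B
    print(nm,np.round(A*1000),np.round(B*1000),np.degrees(np.arctan2(-d[0],d[1])))
m=ray(s,250+118/k-.5,125+364/k-.5,.054); print(m)
E
```

```text
box [482.5 317.5 107.5  66.5 -14.7]
lid [ 493.1 -291.3  104.7   60.9   30. ]
bar [ 491.9 -290.7   57.2   15.4   30.6]
block [728.  -10.8 128.7  36.   88.8]
cork [434.7  -1.3  99.3  60.   86.5]
blockfront [713.  53.  46.] [713. -75.  46.] -0.06042796284949231
blockback [749.  54.  46.] [746. -76.  46.] -1.5855398214357384
platefront [637.  35.  44.] [637. -73.  44.] -0.2110735093732848
plateback [650.  35.  44.] [649. -73.  44.] -0.36547875924235773
[0.66488753 0.08539966 0.054     ]
```

```bash
cat > go.py <<'E'
from h import *
from scipy.spatial.transform import Rotation as R
import sys
def rel(x,y,z,yaw):
    o=robot.get_obs(); r=R.from_euler('xyz',o['ee_rot']); t=R.from_euler('xyz',[-np.pi/2,0,np.radians(yaw)])
    d=r.inv().apply(np.array([x,y,z])-1000*o['tool_pos']); w=np.degrees((r.inv()*t).as_rotvec())
    print('t',round(o['time'],2),'pos',np.round(1000*o['tool_pos'],1),'rpy',np.round(np.degrees(o['ee_rot']),1),'F',np.round(o['wrist_force'],1),'w',round(1000*o['width'],1))
    print('shift',np.round(d,1),'turn',np.round(w,1))
rel(*map(float,sys.argv[1:]))
E
python3 go.py 492.5 -291.5 120 -60
```

```text
t 1.45 pos [229.2 500.  205.5] rpy [-90.   -0.   65.4] F [-0.2  0.1  0. ] w 93.5
shift [-609.8   85.5 -569.2] turn [ -0.  125.4   0. ]
```

```bash
python3 -m creep '[[-43,0,-40,0,9,0,130],[-86,0,-80,0,18,0,130],[-129,0,-120,0,27,0,130],[-172,0,-160,0,36,0,130],[-215,0,-200,0,45,0,130]]'; python3 go.py 492.5 -291.5 120 -60
```

```text
time: 2.08
tool_pos: [0.3217, 0.2195, 0.2057]
ee_rot: [-1.571, -0.001, 0.351]
wrist_force: [0.7, -0.6, 0.7]
width: 0.048
t 2.08 pos [321.7 219.5 205.7] rpy [-90.   -0.1  20.1] F [ 0.7 -0.6  0.7] w 48.0
shift [ -15.5   85.7 -538.6] turn [-0.1 80.1  0.1]
```

```bash
python3 -m creep '[[-2,0,-61,0,9,0,130],[-4,0,-122,0,18,0,130],[-6,0,-183,0,27,0,130],[-8,0,-244,0,36,0,130],[-10,0,-305,0,45,0,130]]'; python3 go.py 492.5 -291.5 120 -60
```

```text
time: 2.7
tool_pos: [0.4186, -0.0703, 0.2059]
ee_rot: [-1.57, -0.001, -0.435]
wrist_force: [1.5, 0.0, 0.2]
width: 0.046
t 2.7 pos [418.6 -70.3 205.9] rpy [-90.   -0.1 -24.9] F [1.5 0.  0.2] w 46.0
shift [ 160.2   86.  -169.5] turn [-0.1 35.1  0.1]
```

```bash
python3 -m creep '[[40,20,-42,0,9,0,130],[80,40,-85,0,18,0,130],[120,60,-127,0,27,0,130],[160,86,-169.5,0,35,0,130],[160,86,-169.5,0,35,0,130]]'; python3 go.py 492.5 -291.5 17 -60; python3 - <<'E'
from fit import *
s=snap('top','top1.png'); snap('side','side1.png')
for c in('top','side'): print([(np.round(d['point'],4).tolist(),round(d['p'],2)) for d in robot.landmark_of('lid_bar',c)][:3])
E
```

```text
time: 3.32
tool_pos: [0.4916, -0.2911, 0.1149]
ee_rot: [-1.574, 0.007, -1.045]
wrist_force: [0.5, -0.3, -0.6]
width: 0.0463
t 3.33 pos [ 491.6 -291.1  114.9] rpy [-90.2   0.4 -59.9] F [ 0.5 -0.3 -0.6] w 46.3
shift [ 1.4 97.9  0.9] turn [ 0.2  0.1 -0.4]
[]
[([0.3375, -0.3093, 0.0228], 0.93), ([0.493, -0.2965, 0.0191], 0.58), ([0.4247, -0.134, -0.0032], 0.38)]
```

View pics/side1.png

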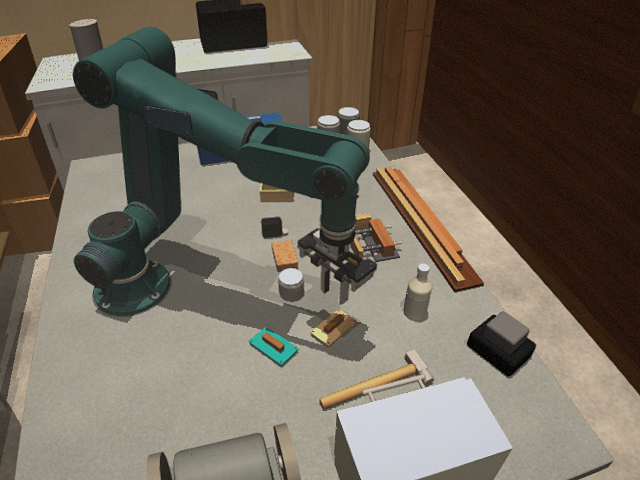

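```bash
python3 -m creep '[[1,50,0,0,0,0,130],[1.5,80,0,0,0,0,130],[1.5,88,0,0,0,0,130],[1.5,88,0,0,0,0,130]]'; python3 go.py 492.5 -292.5 17 -60
```

```text
time: 4.03
tool_pos: [0.4944, -0.2897, 0.0329]
ee_rot: [-1.57, -0.002, -1.039]
wrist_force: [-0.7, -0.1, 0.3]
width: 0.0461
t 4.03 pos [ 494.4 -289.7   32.9] rpy [-89.9  -0.1 -59.5] F [-0.7 -0.1  0.3] w 46.1
shift [ 1.4 15.9 -3.1] turn [-0.1  0.5  0.1]
```

```bash
python3 -m creep '[[1,8,-1.5,0,0.5,0,130],[1.5,15,-3,0,0.5,0,130],[1.5,15,-3,0,0.5,0,130]]'; python3 go.py 492.5 -292.5 17 -60
```

```text
time: 4.4
tool_pos: [0.4916, -0.293, 0.016]
ee_rot: [-1.571, 0.001, -1.05]
wrist_force: [-0.1, -0.7, 0.2]
width: 0.0463
t 4.4 pos [ 491.6 -293.    16. ] rpy [-90.    0.1 -60.1] F [-0.1 -0.7  0.2] w 46.3
shift [ 0.1 -1.   1.1] turn [ 0.  -0.1 -0.1]
```

```bash
python3 - <<'E'
from fit import *
s=snap('side','side2.png'); a=s['color'][270:370,270:400]; cv2.imwrite('pics/side2c.png',cv2.resize(a,None,fx=6,fy=6,interpolation=cv2.INTER_CUBIC))
E
```

```text
(no output)
```

View pics/side2c.png

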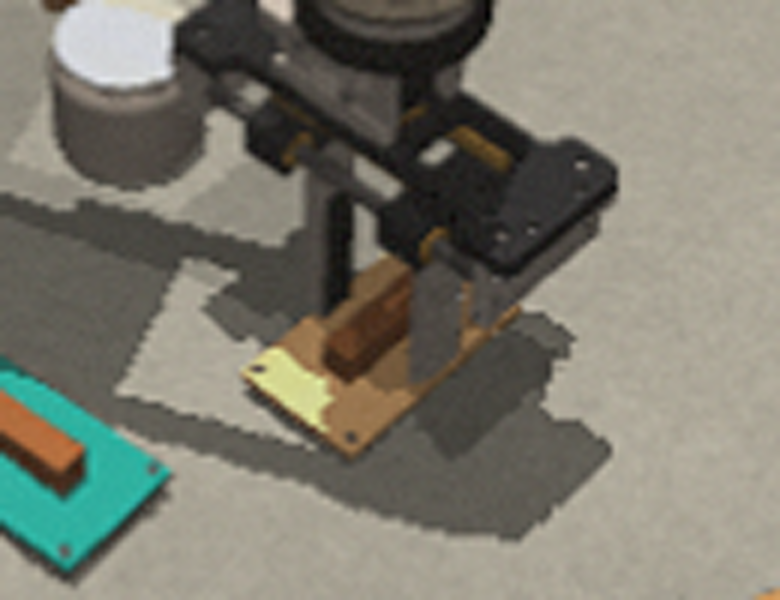

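Fingers straddle the bar (bar at ~(370,320) in the crop, fingers either side), tips just over the panel. Close.

```bash
python3 -m creep '[[0,0,0,0,0,0,255],[0,0,0,0,0,0,255],[0,0,0,0,0,0,255],[0,0,0,0,0,0,255],[0,0,0,0,0,0,255]]'; python3 -m creep '[[0,-30,0,0,0,0,255],[0,-75,0,0,0,0,255],[0,-120,0,0,0,0,255],[0,-135,0,0,0,0,255]]';python3 go.py 484 319 110 75.3
```

```text
time: 5.08
tool_pos: [0.4921, -0.2931, 0.0166]
ee_rot: [-1.571, -0.0, -1.049]
wrist_force: [-0.2, -0.1, 0.9]
width: 0.0159
time: 5.58
tool_pos: [0.4932, -0.2939, 0.1548]
ee_rot: [-1.568, -0.005, -1.049]
wrist_force: [0.1, -0.8, -2.0]
width: 0.0155
t 5.58 pos [ 493.2 -293.9  154.8] rpy [-89.9  -0.3 -60.1] F [ 0.1 -0.8 -2. ] w 15.5
shift [-536.3   42.7  297.2] turn [   0.3 -135.4    0.3]
```

```bash
python3 -m creep '[[-25,0,14,0,-6,0,255],[-65,0,37,0,-15,0,255],[-108,0,61,0,-25,0,255],[-152,0,85,0,-35,0,255],[-195,0,109,0,-45,0,255]]'; python3 go.py 484 319 120 75.3
```

```text
time: 6.2
tool_pos: [0.4881, -0.0679, 0.1494]
ee_rot: [-1.571, 0.003, -0.259]
wrist_force: [0.2, -0.5, -0.4]
width: 0.0158
t 6.2 pos [488.1 -67.9 149.4] rpy [-90.    0.2 -14.8] F [ 0.2 -0.5 -0.4] w 15.8
shift [-102.8   29.8  372.9] turn [ -0.2 -90.1  -0.1]
```

```bash
python3 -m creep '[[-13,0,48,0,-10,0,255],[-26,0,95,0,-20,0,255],[-39,0,142,0,-30,0,255],[-52,0,189,0,-40,0,255],[-65,0,236,0,-50,0,255]]'; python3 go.py 484 319 120 75.3
```

```text
time: 6.82
tool_pos: [0.487, 0.1765, 0.1494]
ee_rot: [-1.57, 0.003, 0.614]
wrist_force: [0.6, 0.0, -1.1]
width: 0.0156
t 6.83 pos [487.  176.5 149.4] rpy [-89.9   0.2  35.2] F [ 0.6  0.  -1.1] w 15.6
shift [ 79.8  29.3 118.2] turn [ -0.1 -40.1  -0.1]
```

```bash
python3 -m creep '[[20,0,30,0,-10,0,255],[40,0,60,0,-20,0,255],[60,10,90,0,-30,0,255],[80,29,118,0,-40,0,255],[80,45,118,0,-40,0,255]]'; python3 -m creep '[[0,8,0,0,0,0,255],[0,8,0,0,0,0,255]]'; python3 go.py 484 319 90 75.3
python3 - <<'E'
from fit import *
s=snap('side','side3.png'); a=s['color'][140:240,210:340]; cv2.imwrite('pics/side3c.png',cv2.resize(a,None,fx=6,fy=6,interpolation=cv2.INTER_CUBIC))
s=snap('top','top3.png'); a=s['color'][190:290,100:230]; cv2.imwrite('pics/top3c.png',cv2.resize(a,None,fx=6,fy=6,interpolation=cv2.INTER_CUBIC))
E
```

```text
time: 7.45
tool_pos: [0.4848, 0.319, 0.1034]
ee_rot: [-1.568, 0.002, 1.31]
wrist_force: [0.1, -0.4, -1.8]
width: 0.0159
time: 7.7
tool_pos: [0.4859, 0.3163, 0.0972]
ee_rot: [-1.569, 0.002, 1.305]
wrist_force: [0.1, -0.6, -1.7]
width: 0.0156
t 7.7 pos [485.9 316.3  97.2] rpy [-89.9   0.1  74.8] F [ 0.1 -0.6 -1.7] w 15.6
shift [2.1 7.2 2.5] turn [-0.1 -0.5 -0.1]
```

View pics/side3c.png

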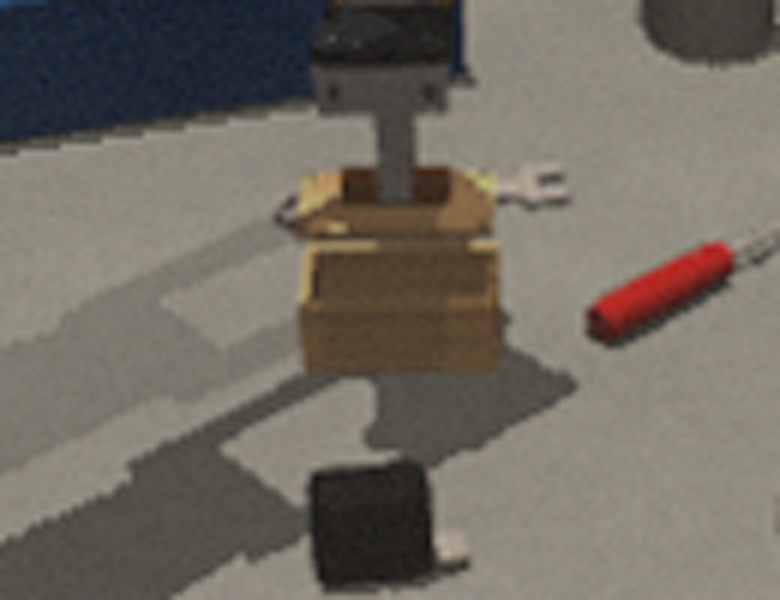

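View pics/top3c.png

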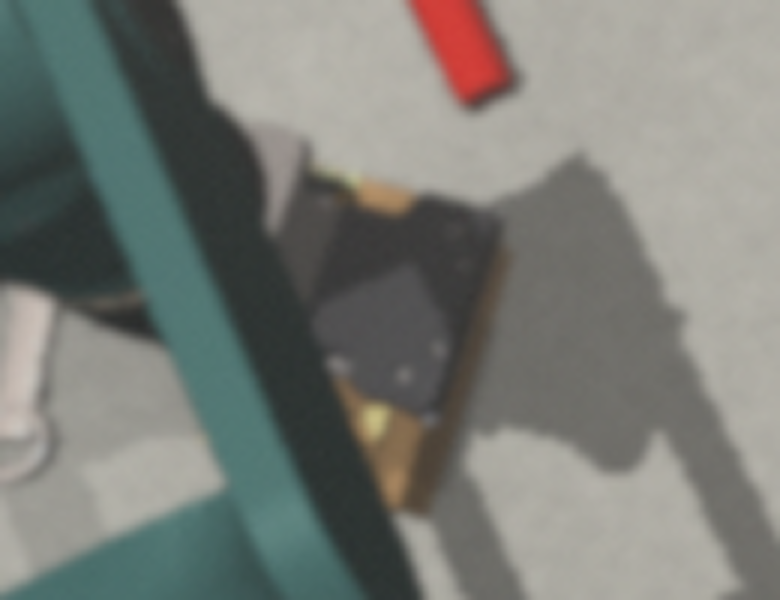

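```bash
cat > ov.py <<'E'
from h import *
def ov(cam,img,roi,rects,k=6):
    s=robot.snapshot(cam); x,y,w,h=roi; a=cv2.resize(s['color'][y:y+h,x:x+w],None,fx=k,fy=k,interpolation=cv2.INTER_CUBIC)
    for (cx,cy,z,L,W,yaw,col) in rects:
        t=np.radians(yaw); pts=[]
        for i,j in((1,1),(1,-1),(-1,-1),(-1,1)):
            X=cx+i*L/2*np.cos(t)-j*W/2*np.sin(t);Y=cy+i*L/2*np.sin(t)+j*W/2*np.cos(t)
            pts.append((pix(s,[X/1000,Y/1000,z/1000])-[x,y]+.5)*k)
        cv2.polylines(a,[np.int32(pts)],True,col,1)
    cv2.imwrite('pics/'+img,a)
E
python3 - <<'E'
from ov import *
lz=97.2-16.3
ov('side','ov1.png',(230,140,110,80),[(483.5,319,44,110,64,-14.7,(0,0,255)),(483.5,319,0,110,64,-14.7,(0,0,255)),(485.9,316.3,lz+8,108,62,-15.2,(255,0,0)),(485.9,316.3,lz+14,108,62,-15.2,(255,0,0))],7)
ov('top','ov1t.png',(110,200,110,80),[(483.5,319,44,110,64,-14.7,(0,0,255)),(485.9,316.3,lz+14,108,62,-15.2,(255,0,0))],7)
E
```

```text
(no output)
```

View pics/ov1.png

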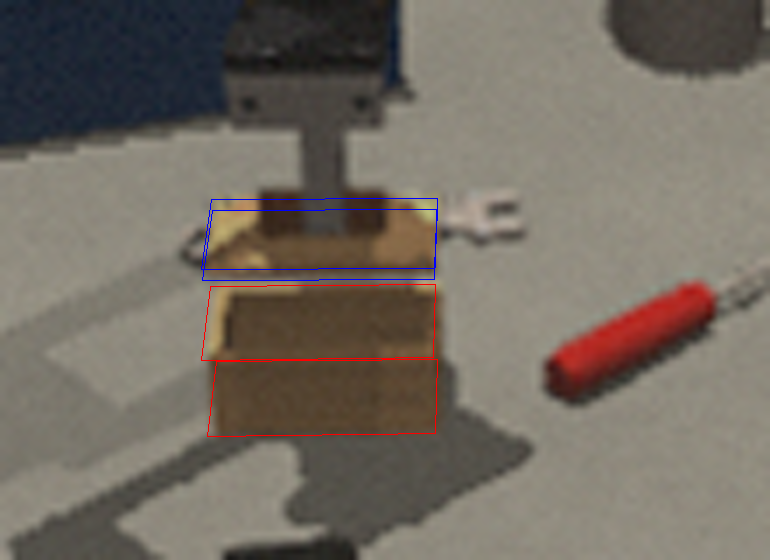

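View pics/ov1t.png

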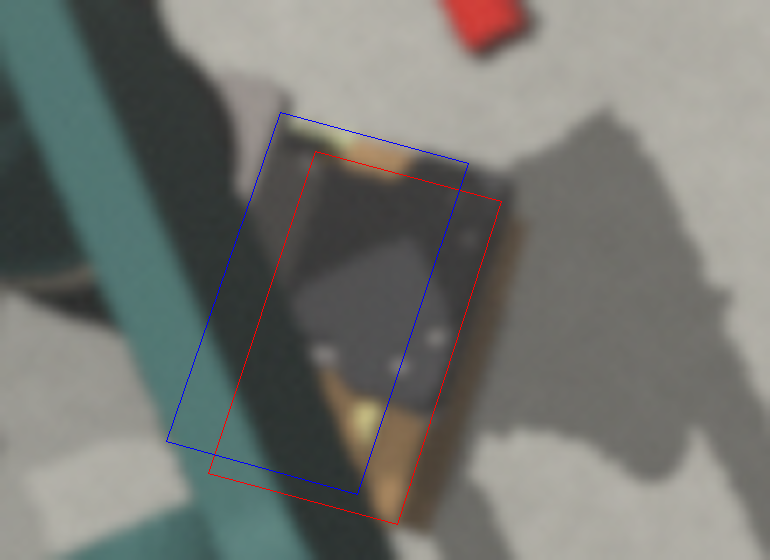

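```bash
python3 -m creep '[[1,17,1,0,-0.5,0,255],[2,34,2.5,0,-0.5,0,255],[2,34,2.5,0,-0.5,0,255],[2,34,2.5,0,-0.5,0,255]]';  python3 go.py 484 319 53 75.3
python3 - <<'E'
from ov import *
o=robot.get_obs();p=o['tool_pos']*1000; yw=np.degrees(o['ee_rot'][2])-90
lz=p[2]-16.3
ov('side','ov2.png',(230,140,110,80),[(483.5,319,44,110,64,-14.7,(0,0,255)),(p[0],p[1],lz+8,108,62,yw,(255,0,0))],7)
E
```

```text
time: 8.4
tool_pos: [0.4843, 0.3203, 0.0641]
ee_rot: [-1.57, 0.0, 1.316]
wrist_force: [-0.4, -0.4, -1.1]
width: 0.0158
t 8.4 pos [484.3 320.3  64.1] rpy [-90.    0.   75.4] F [-0.4 -0.4 -1.1] w 15.8
shift [-1.3 11.1 -0. ] turn [-0.   0.1 -0. ]
```

View pics/ov2.png

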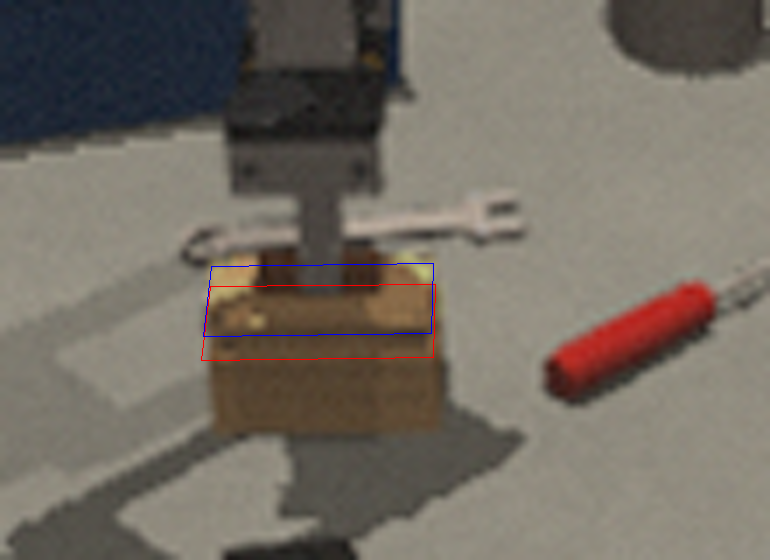

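```bash
python3 - <<'E'
from ov import *
ov('side','z1.png',(250,165,50,40),[],16)
s=robot.snapshot('side')
E
```

```text
(no output)
```

View pics/z1.png

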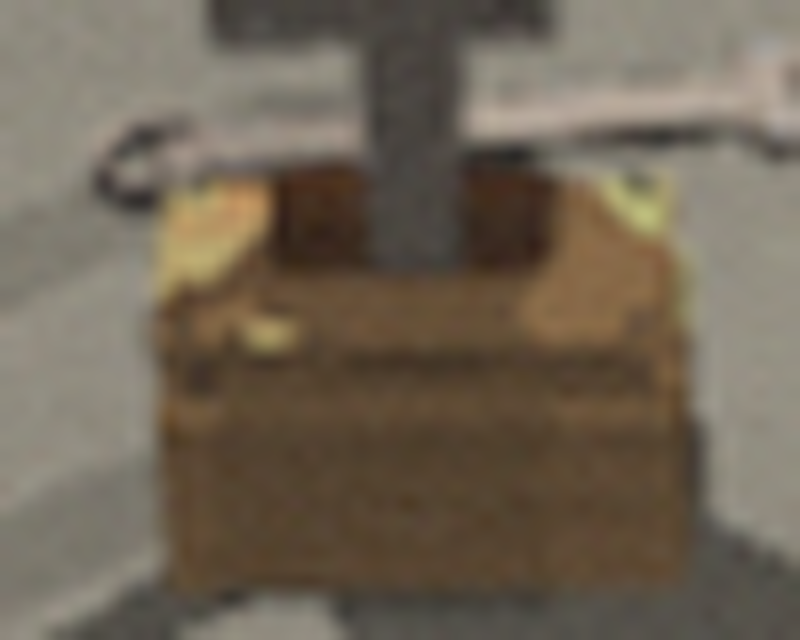

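```bash
python3 -m creep '[[-0.8,0,-1.5,0,0,0,255],[-0.8,4,-1.5,0,0,0,255],[-0.8,7,-1.5,0,0,0,255],[-0.8,7,-1.5,0,0,0,255]]';  python3 go.py 484 319 53 75.3
python3 - <<'E'
from ov import *
ov('side','z2.png',(250,165,50,40),[],16)
E
```

```text
time: 9.05
tool_pos: [0.4854, 0.3189, 0.0569]
ee_rot: [-1.57, 0.001, 1.315]
wrist_force: [0.1, 0.7, -0.7]
width: 0.0156
t 9.05 pos [485.4 318.9  56.9] rpy [-90.    0.   75.4] F [ 0.1  0.7 -0.7] w 15.6
shift [-0.2  3.9  1.3] turn [-0.   0.1 -0. ]
```

View pics/z2.png

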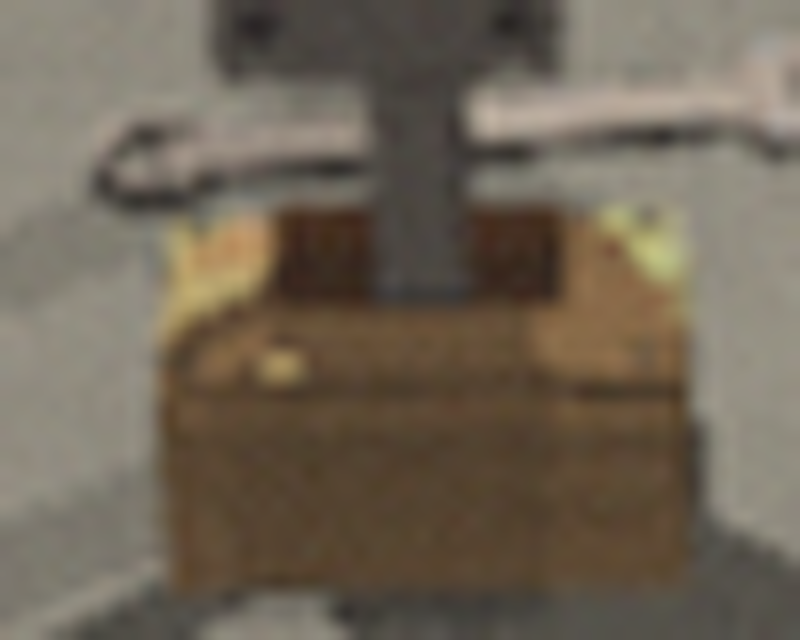

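```bash
python3 -m creep '[[0,2,0,0,0,0,255],[0,4,0,0,0,0,255],[0,4,0,0,0,0,255]]';  python3 go.py 485 319 53 75.3
```

```text
time: 9.48
tool_pos: [0.4855, 0.319, 0.0532]
ee_rot: [-1.57, 0.0, 1.316]
wrist_force: [0.5, -0.7, -0.7]
width: 0.0154
t 9.47 pos [485.5 319.   53.2] rpy [-90.    0.   75.4] F [ 0.5 -0.7 -0.7] w 15.4
shift [-0.2  0.2  0.5] turn [-0.   0.1 -0. ]
```

Nearly home (expected 52.3), no contact force yet. Press gently on.

```bash
python3 -m creep '[[0,1,0,0,0,0,255],[0,2,0,0,0,0,255],[0,2,0,0,0,0,255]]'; python3 -m creep '[[0,1,0,0,0,0,255],[0,2,0,0,0,0,255],[0,2,0,0,0,0,255]]'
```

```text
time: 9.85
tool_pos: [0.4859, 0.3192, 0.0526]
ee_rot: [-1.571, -0.001, 1.316]
wrist_force: [-2.3, -1.5, 5.3]
width: 0.0159
time: 10.22
tool_pos: [0.4859, 0.3192, 0.0525]
ee_rot: [-1.572, -0.001, 1.316]
wrist_force: [-5.5, -2.4, 12.5]
width: 0.0157
```

```bash
python3 -m creep '[[0,2,0,0,0,0,255],[0,4,0,0,0,0,255],[0,5,0,0,0,0,255],[0,5,0,0,0,0,255],[0,5,0,0,0,0,255]]'; python3 go.py 485 319 53 75.3
python3 - <<'E'
from ov import *
ov('side','z3.png',(250,165,50,40),[],16)
E
```

```text
time: 10.85
tool_pos: [0.486, 0.3192, 0.0524]
ee_rot: [-1.573, -0.002, 1.316]
wrist_force: [-12.9, -6.8, 30.2]
width: 0.0157
t 10.85 pos [486.  319.2  52.4] rpy [-90.1  -0.1  75.4] F [-12.9  -6.8  30.2] w 15.7
shift [-0.4 -0.6  0.9] turn [0.1 0.1 0.1]
```

View pics/z3.png

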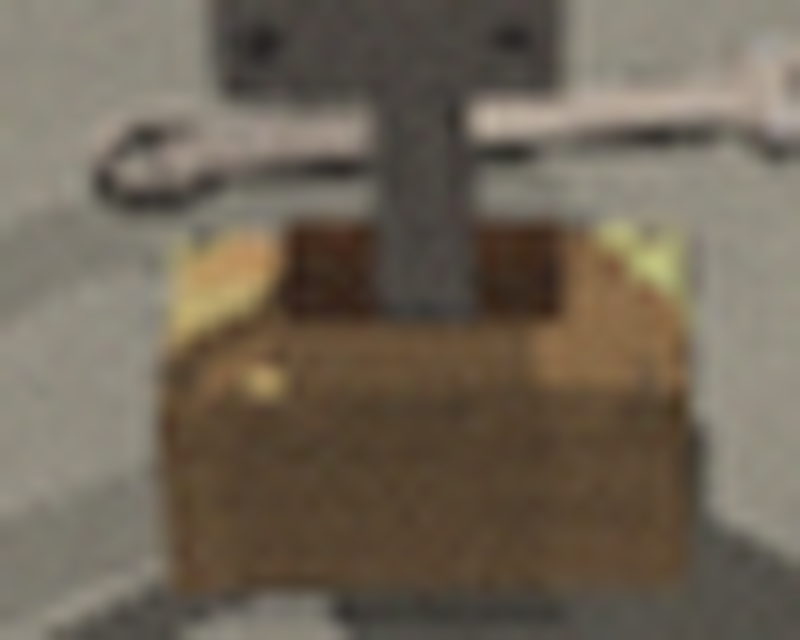

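```bash
python3 -m creep '[[0,-4,0,0,0,0,255],[0,-7,0,0,0,0,255],[0,-7,0,0,0,0,255]]'; python3 -m creep '[[0,0,0,0,0,0,120],[0,0,0,0,0,0,120],[0,0,0,0,0,0,120],[0,0,0,0,0,0,120]]'; python3 -m creep '[[0,-8,0,0,0,0,120],[0,-35,0,0,0,0,0],[0,-70,0,0,0,0,0],[0,-70,0,0,0,0,0]]'; python3 go.py 485 319 110 75.3
python3 - <<'E'
from ov import *
ov('side','z4.png',(250,165,50,40),[],16)
E
```

```text
time: 11.28
tool_pos: [0.4861, 0.3193, 0.0526]
ee_rot: [-1.572, -0.001, 1.316]
wrist_force: [-2.0, -0.7, 6.2]
width: 0.0154
time: 11.78
tool_pos: [0.4857, 0.319, 0.0511]
ee_rot: [-1.57, 0.0, 1.315]
wrist_force: [0.6, -1.2, 0.2]
width: 0.049
time: 12.28
tool_pos: [0.488, 0.3203, 0.126]
ee_rot: [-1.577, -0.006, 1.316]
wrist_force: [0.0, -0.1, -0.2]
width: 0.0765
t 12.28 pos [488.  320.3 126. ] rpy [-90.4  -0.3  75.4] F [ 0.  -0.1 -0.2] w 76.5
shift [-2.1 16.   2.6] turn [0.4 0.1 0.3]
```

View pics/z4.png

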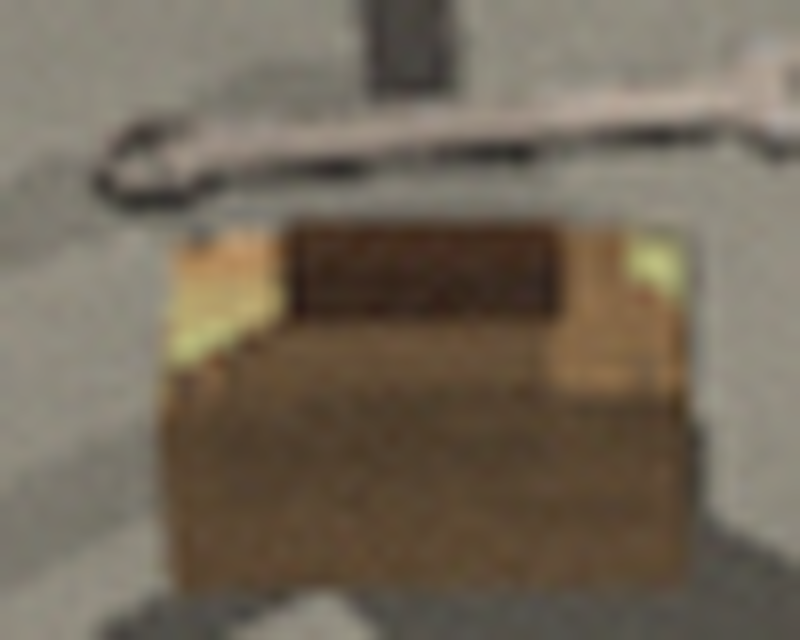

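```bash
python3 -m creep '[[0,0,0,0,0,0,0],[-1,40,0.5,0,0,0,0],[-1,75,0.5,0,0,0,0],[-1,105,0.5,0,0,0,0],[-1,105,0.5,0,0,0,0]]'; python3 go.py 485.5 319.2 6 75.3
```

```text
time: 12.95
tool_pos: [0.4816, 0.3165, 0.0118]
ee_rot: [-1.564, 0.007, 1.315]
wrist_force: [0.1, -0.1, 0.1]
width: 0.0941
t 12.95 pos [481.6 316.5  11.8] rpy [-89.6   0.4  75.4] F [ 0.1 -0.1  0.1] w 94.1
shift [ 3.7  5.8 -3.1] turn [-0.4  0.1 -0.4]
```

```bash
python3 -m creep '[[0,0,0,0,0,0,0]]'; python3 go.py 485.5 319.2 6 75.3
```

```text
time: 13.08
tool_pos: [0.4852, 0.3183, 0.0168]
ee_rot: [-1.571, -0.0, 1.315]
wrist_force: [0.7, 0.9, 0.2]
width: 0.0938
t 13.07 pos [485.2 318.3  16.8] rpy [-90.   -0.   75.4] F [0.7 0.9 0.2] w 93.8
shift [ 0.9 10.8 -0.1] turn [0.  0.1 0. ]
```

```bash
python3 -m creep '[[1,10,0,0,0,0,0],[1,10,0,0,0,0,0],[1,10,0,0,0,0,255],[1,10,0,0,0,0,255],[1,10,0,0,0,0,255]]'; python3 -m creep '[[0,0,0,0,0,0,255],[0,0,0,0,0,0,255],[0,0,0,0,0,0,255]]'; python3 go.py 485.5 319.2 6 75.3
```

```text
time: 13.7
tool_pos: [0.4854, 0.3193, 0.0068]
ee_rot: [-1.571, -0.0, 1.316]
wrist_force: [-0.4, 1.2, -0.1]
width: 0.0674
time: 14.08
tool_pos: [0.4854, 0.3194, 0.0067]
ee_rot: [-1.571, -0.001, 1.316]
wrist_force: [-0.6, 2.2, 0.5]
width: 0.0643
t 14.07 pos [485.4 319.4   6.7] rpy [-90.   -0.   75.4] F [-0.6  2.2  0.5] w 64.3
shift [-0.2  0.7 -0.1] turn [0.  0.1 0. ]
```

```bash
python3 -m creep '[[0,-15,0,0,0,0,255],[0,-35,0,0,0,0,255],[0,-60,0,0,0,0,255],[0,-80,0,0,0,0,255],[0,-80,0,0,0,0,255]]'; python3 go.py 565 -9 87 89.2
```

```text
time: 14.7
tool_pos: [0.4862, 0.3197, 0.0885]
ee_rot: [-1.574, -0.002, 1.315]
wrist_force: [-0.2, -0.2, -5.2]
width: 0.0641
t 14.7 pos [486.2 319.7  88.5] rpy [-90.2  -0.1  75.4] F [-0.2 -0.2 -5.2] w 64.1
shift [-298.2    1.2 -159.2] turn [  0.2 -13.8   0.1]
```

```bash
python3 -m creep '[[-18,0,-10,0,-1,0,255],[-50,0,-27,0,-3,0,255],[-90,0,-48,0,-5,0,255],[-130,0,-69,0,-7,0,255],[-170,0,-91,0,-9,0,255]]'; python3 -m creep '[[-35,0,-21,0,-1,0,255],[-65,0,-38,0,-2,0,255],[-90,0,-52,0,-3,0,255],[-108,0,-62,0,-4.5,0,255],[-108,0,-62,0,-4.5,0,255]]'; python3 go.py 565 -9 87 89.2
```

```text
time: 15.32
tool_pos: [0.5293, 0.1302, 0.0847]
ee_rot: [-1.568, 0.001, 1.474]
wrist_force: [0.2, -0.2, -3.9]
width: 0.0641
time: 15.95
tool_pos: [0.5808, 0.017, 0.0847]
ee_rot: [-1.568, -0.0, 1.548]
wrist_force: [0.4, 0.9, -4.7]
width: 0.0637
t 15.95 pos [580.8  17.   84.7] rpy [-89.8  -0.   88.7] F [ 0.4  0.9 -4.7] w 63.7
shift [-26.3  -2.2  15.2] turn [-0.2 -0.5  0. ]
```

```bash
python3 -m creep '[[-13,0,8,0,-0.5,0,255],[-26,0,15,0,-0.5,0,255],[-26,0,15,0,-0.5,0,255]]'; python3 go.py 565 -9 7.5 89.2
python3 - <<'E'
from ov import *
o=robot.get_obs();p=o['tool_pos']*1000; yw=np.degrees(o['ee_rot'][2])-90
b=p[2]-6.7
ov('side','ov4.png',(270,160,140,105),[(p[0],p[1],b,110,64,yw,(0,0,255)),(p[0],p[1],b+44,110,64,yw,(0,0,255)),(639-0,-9,44,.1,130,-.8,(255,0,0)),(730,-10,46,35,130,-.8,(255,0,0))],5.7)
ov('top','ov4t.png',(240,120,110,100),[(639-0,-9,44,.1,130,-.8,(255,0,0)),(p[0],p[1],b+50,108,62,yw,(0,0,255))],6)
E
```

```text
time: 16.32
tool_pos: [0.565, -0.0082, 0.0865]
ee_rot: [-1.57, 0.0, 1.559]
wrist_force: [0.1, -1.0, -4.7]
width: 0.0636
t 16.32 pos [565.   -8.2  86.5] rpy [-90.    0.   89.3] F [ 0.1 -1.  -4.7] w 63.6
shift [-0.8 79.  -0. ] turn [-0.   0.1 -0. ]
```

View pics/ov4.png

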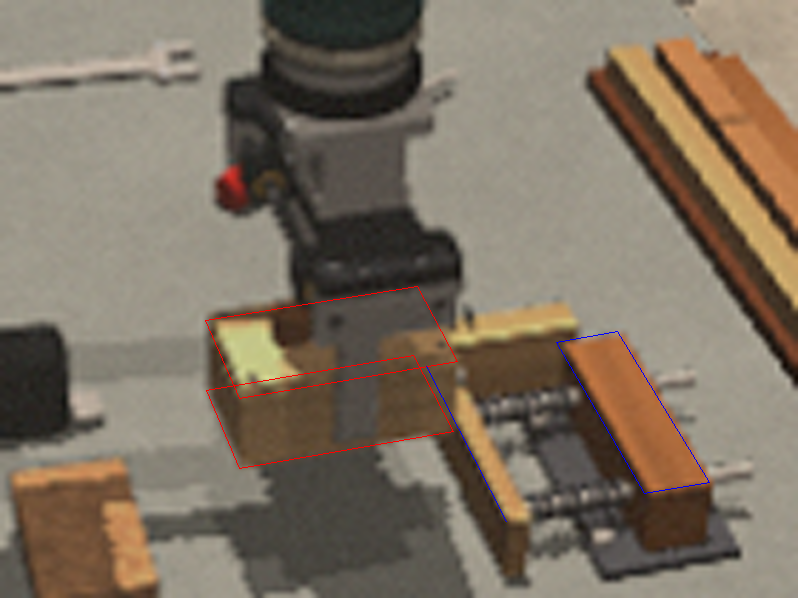

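View pics/ov4t.png

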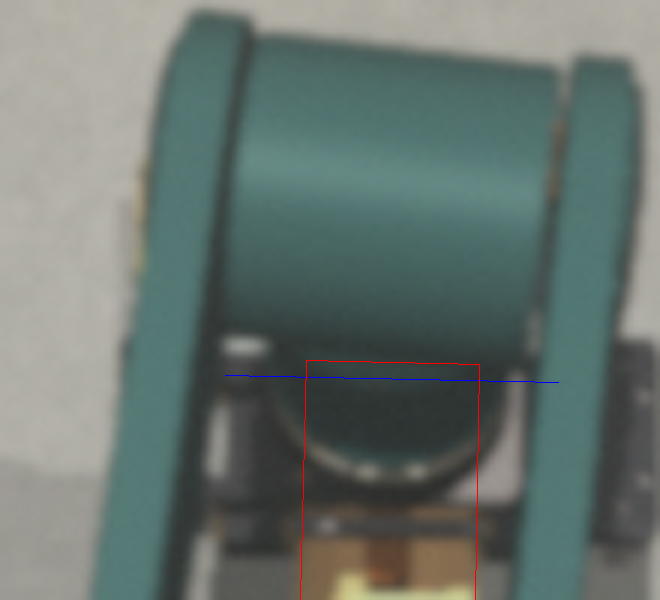

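```bash
python3 -m creep '[[0,20,0,0,0,0,255],[-0.5,45,0,0,0,0,255],[-0.5,65,0,0,0,0,255],[-0.5,76,0,0,0,0,255],[-0.5,76,0,0,0,0,255]]'; python3 -m creep '[[0,1,0,0,0,0,255],[0,2,0,0,0,0,255],[0,2,0,0,0,0,255]]'; python3 go.py 565 -9 6.7 89.2
```

```text
time: 17.05
tool_pos: [0.5654, -0.0076, 0.0097]
ee_rot: [-1.569, -0.0, 1.56]
wrist_force: [-0.3, 0.1, -3.8]
width: 0.0638
time: 17.42
tool_pos: [0.5664, -0.0081, 0.0091]
ee_rot: [-1.572, 0.0, 1.56]
wrist_force: [-0.4, 0.4, -3.8]
width: 0.0639
t 17.43 pos [566.4  -8.1   9.1] rpy [-90.1   0.   89.4] F [-0.4  0.4 -3.8] w 63.9
shift [-1.   2.4  1.4] turn [ 0.1  0.2 -0. ]
```

```bash
python3 -m creep '[[-0.5,1,0,0,0,0,255],[-0.5,2,0,0,0,0,255],[-0.5,2,0,0,0,0,255]]'; python3 go.py 565 -9 6.7 89.2
```

```text
time: 17.8
tool_pos: [0.5661, -0.0086, 0.0067]
ee_rot: [-1.571, 0.0, 1.56]
wrist_force: [-0.9, -0.5, -1.5]
width: 0.0639
t 17.8 pos [566.1  -8.6   6.7] rpy [-90.    0.   89.4] F [-0.9 -0.5 -1.5] w 63.9
shift [-0.4  0.   1.1] turn [ 0.   0.2 -0. ]
```

```bash
python3 -m creep '[[-0.5,0.5,-5,0,0,0,255],[-0.5,0.5,-10,0,0,0,255],[-0.5,0.5,-14,0,0,0,255],[-0.5,0.5,-14,0,0,0,255]]'; python3 go.py 604 -9 6.7 89.2
python3 - <<'E'
from ov import *
ov('side','z5.png',(300,190,110,80),[],7)
E
```

```text
time: 18.3
tool_pos: [0.5808, -0.0092, 0.0067]
ee_rot: [-1.572, -0.0, 1.56]
wrist_force: [-3.7, 0.0, 3.8]
width: 0.0641
t 18.3 pos [580.8  -9.2   6.7] rpy [-90.1  -0.   89.4] F [-3.7  0.   3.8] w 64.1
shift [  0.5   0.  -23.2] turn [0.1 0.2 0. ]
```

View pics/z5.png

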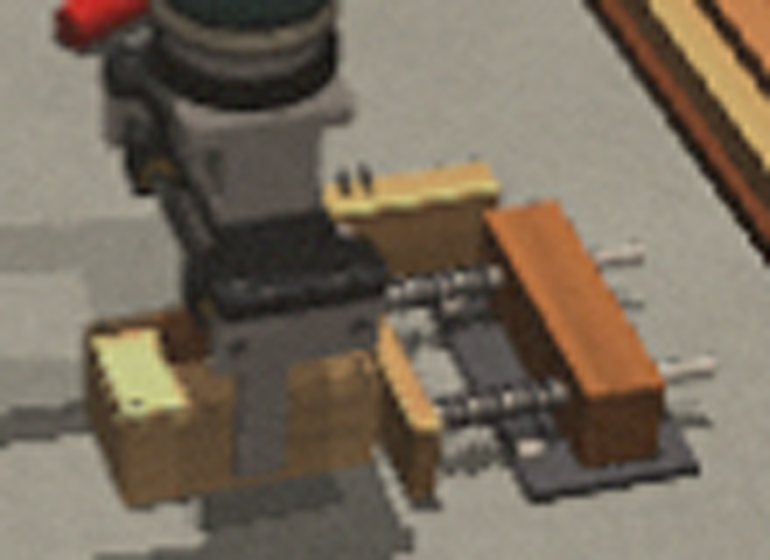

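```bash
python3 -m creep '[[0,0,-3,0,0,0,255],[0,0,-6,0,0,0,255],[0,0,-9,0,0,0,255],[0,0,-12,0,0,0,255],[0,0,-12,0,0,0,255]]'; python3 go.py 604 -9 6.7 89.2
```

```text
time: 18.98
tool_pos: [0.5905, -0.0094, 0.0067]
ee_rot: [-1.568, 0.0, 1.56]
wrist_force: [-10.2, 0.6, 7.7]
width: 0.064
t 18.98 pos [590.5  -9.4   6.7] rpy [-89.8   0.   89.4] F [-10.2   0.6   7.7] w 64.0
shift [  0.5  -0.  -13.5] turn [-0.2  0.2 -0. ]
```

```bash
python3 -m creep '[[0,0,-3,0,0,0,255],[0,0,-6,0,0,0,255],[0,0,-6,0,0,0,255]]'; python3 go.py 604 -9 6.7 89.2
python3 - <<'E'
from ov import *
ov('side','z6.png',(300,190,110,80),[],7)
ov('top','z6t.png',(240,120,110,80),[],7)
for c in('top','side'):
  for n in('plate_face','jig_marks'): print(n,[(np.round(d['point'],4).tolist(),round(d['p'],2)) for d in robot.landmark_of(n,c)][:2])
E
```

```text
time: 19.35
tool_pos: [0.5945, -0.0095, 0.0066]
ee_rot: [-1.563, 0.0, 1.559]
wrist_force: [-15.0, -0.7, 11.2]
width: 0.0636
t 19.35 pos [594.5  -9.5   6.6] rpy [-89.5   0.   89.3] F [-15.   -0.7  11.2] w 63.6
shift [ 0.6 -0.2 -9.5] turn [-0.5  0.1 -0. ]
plate_face [([0.5303, -0.476, -0.0008], 0.61)]
jig_marks [([0.6677, 0.088, 0.0554], 0.64)]
plate_face [([0.6472, -0.0095, 0.0252], 0.57)]
jig_marks [([0.6651, 0.0863, 0.0552], 0.63)]
```

View pics/z6.png

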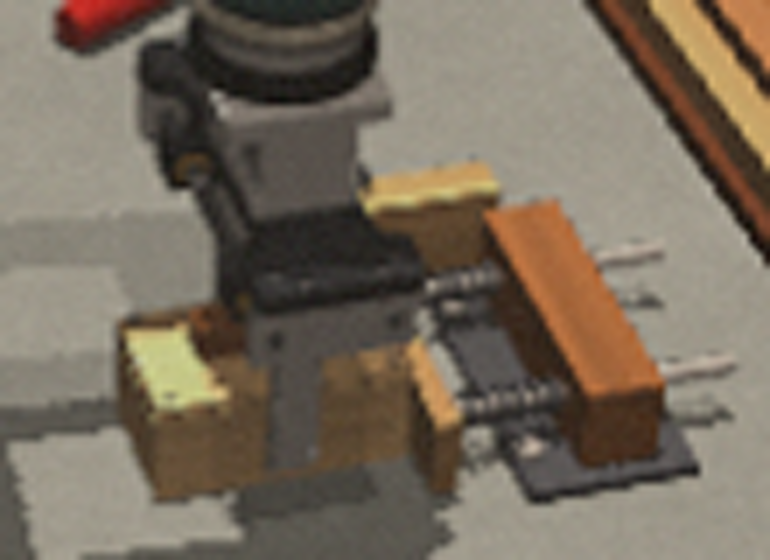

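View pics/z6t.png

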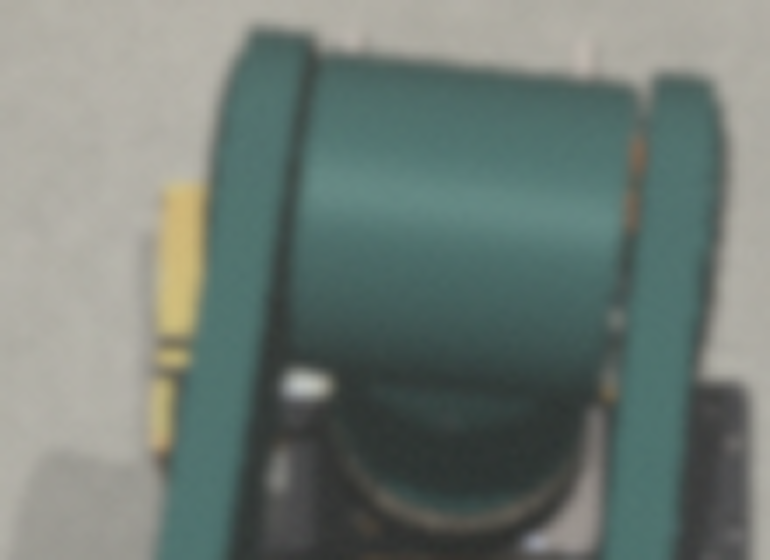

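```bash
python3 -m creep '[[0.5,-1,-2,-0.3,0,0,255],[0.5,-1.5,-5,-0.5,0,0,255],[0.5,-1.5,-5,-0.5,0,0,255]]'; python3 go.py 602 -9 6.7 89.2
python3 - <<'E'
from ov import *
ov('side','z7.png',(380,210,30,22),[],26)
s=robot.snapshot('side')
for y in(-49,31): print(pix(s,[.781,y/1e3,.025]),pix(s,[.801,y/1e3,.025]))
a=cv2.imread('pics/side0.png')[210:232,380:410]; cv2.imwrite('pics/z0r.png',cv2.resize(a,None,fx=26,fy=26,interpolation=cv2.INTER_CUBIC))
E
```

```text
time: 20.02
tool_pos: [0.597, -0.0095, 0.0066]
ee_rot: [-1.566, 0.001, 1.559]
wrist_force: [-16.1, -1.7, 9.9]
width: 0.064
t 20.02 pos [597.   -9.5   6.6] rpy [-89.7   0.   89.3] F [-16.1  -1.7   9.9] w 64.0
shift [ 0.6 -0.1 -5. ] turn [-0.3  0.1 -0. ]
[400.36395929 241.96413045] [406.52737226 240.79462633]
[389.92257716 225.93485185] [395.88657117 224.86194685]
```

```bash
python3 - <<'E'
import cv2,numpy as np
a=cv2.imread('pics/z7.png');b=cv2.imread('pics/z0r.png');cv2.imwrite('pics/cmp.png',cv2.resize(np.vstack([b,a]),(396,580)))
E
```

```text
(no output)
```

View pics/cmp.png

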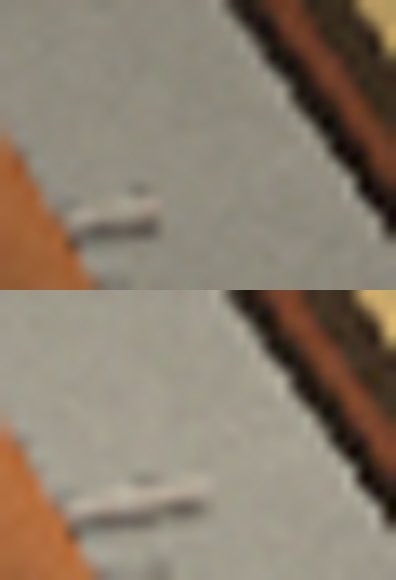

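```bash
cat > rod.py <<'E'
from h import *
s=robot.snapshot('side'); cur=s['color']; ref=cv2.imread('pics/side0.png')
def edge(im,y,z):
    xs=np.arange(760,825,1.); best=None
    P=np.array([pix(s,[x/1e3,y/1e3,z/1e3]) for x in xs],np.float32)
    G=cv2.cvtColor(im,cv2.COLOR_BGR2GRAY).astype(np.float32)
    acc=0
    for d in np.arange(-1,1.01,.25): acc=acc+cv2.remap(G,(P[:,0]).reshape(1,-1),(P[:,1]+d).reshape(1,-1),cv2.INTER_LINEAR)[0]/9
    return xs,acc
for y in (30,31,-49,-50):
  for z in (26,):
    xs,a=edge(ref,y,z); _,b=edge(cur,y,z)
    print(y,'ref',a[::3].astype(int),'cur',b[::3].astype(int))
E
python3 rod.py
python3 - <<'E'
from ov import *
a=cv2.imread('pics/side0.png')[215:255,370:415]; b=robot.snapshot('side')['color'][215:255,370:415]
cv2.imwrite('pics/cmp2.png',np.hstack([cv2.resize(i,None,fx=8.8,fy=8.8,interpolation=cv2.INTER_CUBIC) for i in(a,b)]))
E
```

```text
Traceback (most recent call last):
  File "rod.py", line 12, in <module>
    xs,a=edge(ref,y,z); _,b=edge(cur,y,z)
         ~~~~^^^^^^^^^
  File "rod.py", line 8, in edge
    for d in np.arange(-1,1.01,.25): acc=acc+cv2.remap(G,(P[:,0]).reshape(1,-1),(P[:,1]+d).reshape(1,-1),cv2.INTER_LINEAR)[0]/9
                                             ~~~~~~~~~^^^^^^^^^^^^^^^^^^^^^^^^^^^^^^^^^^^^^^^^^^^^^^^^^^^^^^^^^^^^^^^^^^^^
cv2.error: OpenCV(4.12.0) /io/opencv/modules/imgproc/src/imgwarp.cpp:1821: error: (-215:Assertion failed) ((map1.type() == CV_32FC2 || map1.type() == CV_16SC2) && map2.empty()) || (map1.type() == CV_32FC1 && map2.type() == CV_32FC1) in function 'remap'
```

View pics/cmp2.png

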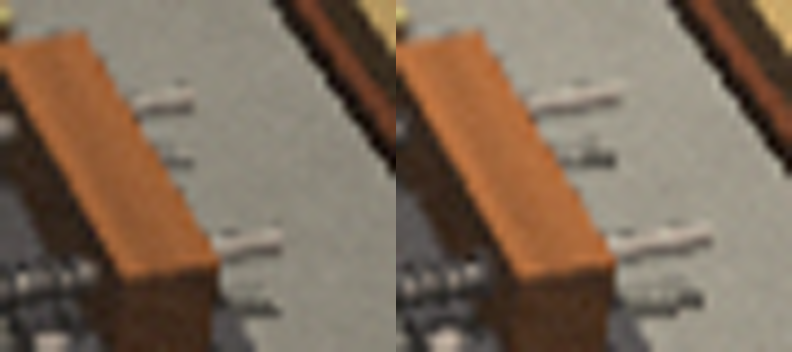

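```bash
python3 -m creep '[[0,-0.5,-2.5,-0.2,0,0,255],[0.5,-1,-5,-0.3,0,0,255],[0.5,-1.5,-7,-0.5,0,0,255],[0.5,-1.5,-7,-0.5,0,0,255]]'; python3 go.py 604 -9 6.7 89.2
sed -i 's/(P\[:,0\]).reshape(1,-1)/np.ascontiguousarray(P[:,0]).reshape(1,-1)/; s/(P\[:,1\]+d).reshape(1,-1)/(P[:,1]+np.float32(d)).reshape(1,-1)/' rod.py; python3 rod.py
python3 - <<'E'
from ov import *
a=cv2.imread('pics/side0.png')[215:255,370:415]; b=robot.snapshot('side')['color'][215:255,370:415]
cv2.imwrite('pics/cmp3.png',np.hstack([cv2.resize(i,None,fx=8.8,fy=8.8,interpolation=cv2.INTER_CUBIC) for i in(a,b)]))
ov('side','z8.png',(310,190,100,75),[],8)
E
```

```text
time: 20.72
tool_pos: [0.601, -0.0096, 0.0066]
ee_rot: [-1.567, 0.001, 1.559]
wrist_force: [-20.2, -4.0, 10.3]
width: 0.0638
t 20.73 pos [601.   -9.6   6.6] rpy [-89.8   0.1  89.3] F [-20.2  -4.   10.3] w 63.8
shift [ 0.6 -0.1 -3. ] turn [-0.2  0.1 -0.1]
30 ref [112 118 127 125 122 126 130 127 128 138 140 139 139 140 140 139 137 139
 139 137 138 139] cur [125 132 140 140 138 141 147 143 143 145 139 140 146 147 148 154 155 157
 157 156 156 155]
31 ref [112 120 130 130 126 130 136 132 132 138 140 140 139 140 140 139 137 139
 139 138 138 139] cur [126 133 143 145 142 146 154 149 147 148 144 144 151 154 151 154 154 157
 158 157 156 156]
-49 ref [127 135 131 128 126 127 132 136 135 132 132 133 135 135 136 135 133 135
 136 134 134 134] cur [143 156 150 146 143 142 148 155 153 149 148 147 155 156 154 153 152 153
 153 152 151 151]
-50 ref [124 131 126 124 123 122 126 130 132 132 132 133 134 135 136 135 133 135
 136 134 133 134] cur [139 150 143 142 139 135 142 149 147 145 143 142 148 151 153 152 153 153
 153 152 150 151]
```

View pics/cmp3.png

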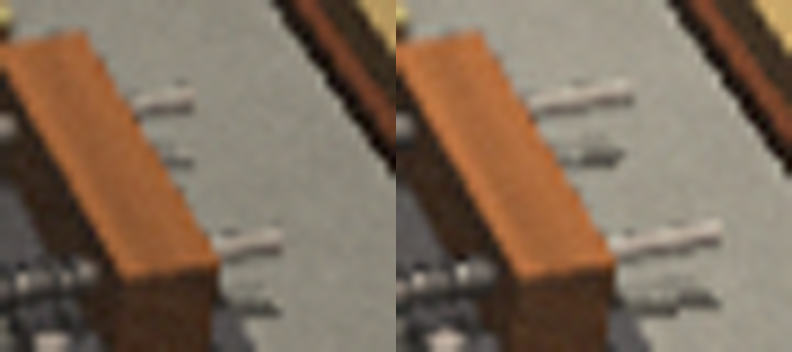

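View pics/z8.png

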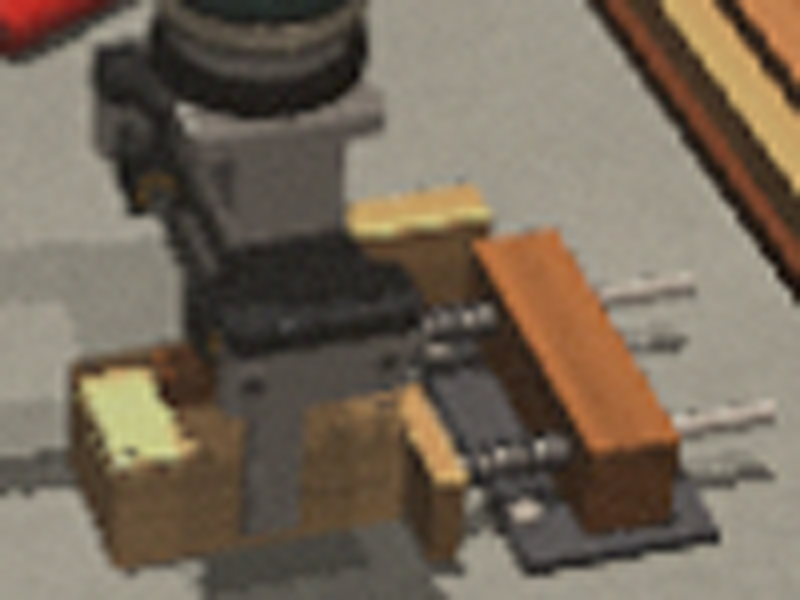

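```bash
python3 - <<'E'
from h import *
s=robot.snapshot('side'); cur=s['color']; cv2.imwrite('pics/cur.png',cur); ref=cv2.imread('pics/side0.png')
K=16
def crop(im,x,y,w,h): return cv2.resize(im[y:y+h,x:x+w],None,fx=K,fy=K,interpolation=cv2.INTER_CUBIC)
q=[pix(s,[.639,-.074,.044]),pix(s,[.659,-.074,.044])];print(q)
cv2.imwrite('pics/pl.png',cv2.resize(np.hstack([crop(ref,345,235,30,34),crop(cur,345,235,30,34)]),None,fx=.8,fy=.8))
E
```

```text
[array([358.66250564, 251.00146569]), array([365.27206652, 249.74782622])]
```

View pics/pl.png

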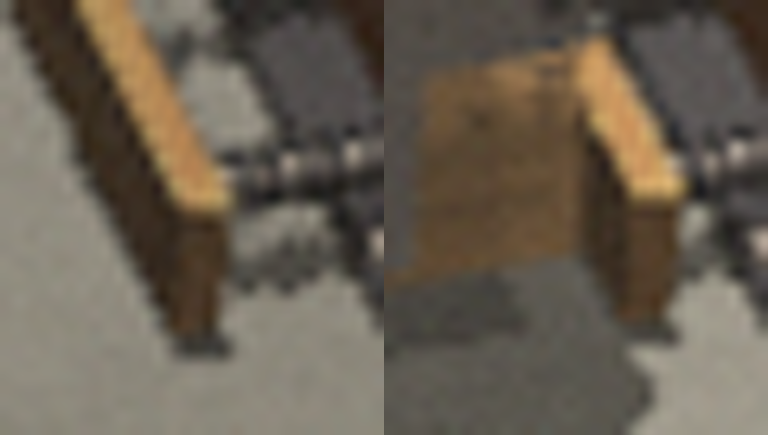

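```bash
python3 -m creep '[[0.3,-0.5,-2,-0.1,0,0,255],[0.5,-1,-4,-0.2,0,0,255],[0.5,-1,-6,-0.3,0,0,255],[0.5,-1,-6,-0.3,0,0,255]]'; python3 go.py 604.7 -9 6.7 89.2
python3 - <<'E'
from h import *
s=robot.snapshot('side'); cur=s['color']; ref=cv2.imread('pics/side0.png')
K=16
def crop(im,x,y,w,h): return cv2.resize(im[y:y+h,x:x+w],None,fx=K,fy=K,interpolation=cv2.INTER_CUBIC)
cv2.imwrite('pics/pl2.png',cv2.resize(np.hstack([crop(ref,345,235,30,34),crop(cur,345,235,30,34)]),None,fx=.8,fy=.8))
from ov import ov
ov('top','z9t.png',(250,130,60,60),[],10)
# subpixel template match of the plate end and of rod tips
def tm(t,win,nm):
    x,y,w,h=t; A=cv2.resize(ref[y:y+h,x:x+w],None,fx=8,fy=8,interpolation=cv2.INTER_CUBIC)
    X,Y,W,H=win; B=cv2.resize(cur[Y:Y+H,X:X+W],None,fx=8,fy=8,interpolation=cv2.INTER_CUBIC)
    r=cv2.matchTemplate(B,A,cv2.TM_CCOEFF_NORMED); _,m,_,l=cv2.minMaxLoc(r)
    print(nm,m,(l[0]/8+X-x,l[1]/8+Y-y))
tm((356,246,9,8),(354,240,26,18),'plate')
tm((398,238,8,7),(396,232,24,16),'rodfront')
tm((388,222,7,7),(386,216,22,16),'rodrear')
E
```

```text
time: 21.42
tool_pos: [0.605, -0.0095, 0.0066]
ee_rot: [-1.568, 0.002, 1.558]
wrist_force: [-23.4, -5.2, 9.4]
width: 0.064
t 21.43 pos [605.   -9.5   6.6] rpy [-89.8   0.1  89.3] F [-23.4  -5.2   9.4] w 64.0
shift [ 0.5 -0.1  0.3] turn [-0.2  0.1 -0.1]
plate 0.910660982131958 (6.25, -1.0)
rodfront 0.9419915080070496 (6.375, -1.0)
rodrear 0.9832668304443359 (6.0, -1.0)
```

View pics/pl2.png

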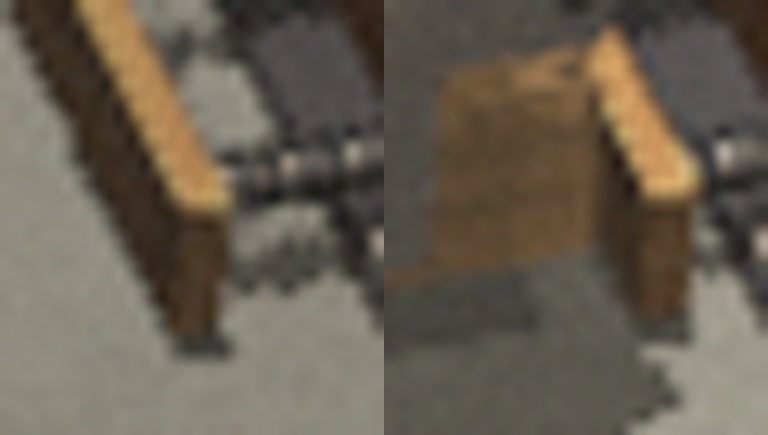

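View pics/z9t.png

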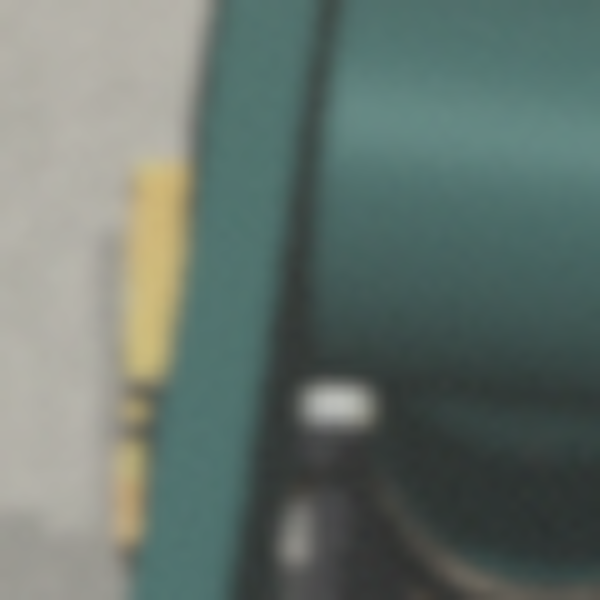

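```bash
for i in 1 2 3; do python3 -m creep '[[0,0,0,0,0,0,255],[0,0,0,0,0,0,255],[0,0,0,0,0,0,255],[0,0,0,0,0,0,255],[0,0,0,0,0,0,255]]'; done; python3 go.py 604.7 -9 6.7 89.2
cat > chk.py <<'E'
from h import *
s=robot.snapshot('side'); cur=s['color']; ref=cv2.imread('pics/side0.png')
def tm(t,win,nm):
    x,y,w,h=t; A=cv2.resize(ref[y:y+h,x:x+w],None,fx=8,fy=8,interpolation=cv2.INTER_CUBIC)
    X,Y,W,H=win; B=cv2.resize(cur[Y:Y+H,X:X+W],None,fx=8,fy=8,interpolation=cv2.INTER_CUBIC)
    r=cv2.matchTemplate(B,A,cv2.TM_CCOEFF_NORMED); _,m,_,l=cv2.minMaxLoc(r)
    print(nm,round(m,2),(l[0]/8+X-x,l[1]/8+Y-y))
tm((356,246,9,8),(354,240,26,18),'plate')
tm((398,238,8,7),(396,232,24,16),'rodfront')
tm((388,222,7,7),(386,216,22,16),'rodrear')
E
python3 chk.py
python3 - <<'E'
from ov import *
p=robot.get_obs()['tool_pos']*1000
r=(0,0,255)
ov('side','f1.png',(310,190,100,75),[],8)
ov('side','f1o.png',(310,190,100,75),[(604,-9.5,44,110,64,-.7,r),(604,-9.5,0,110,64,-.7,r),(604,-9.5,50,108,62,-.7,(255,0,0)),(659,-9,44,.1,130,-.8,(0,255,0))],8)
E
```

```text
time: 22.15
tool_pos: [0.605, -0.0096, 0.0066]
ee_rot: [-1.568, 0.002, 1.558]
wrist_force: [-23.2, -5.8, 9.7]
width: 0.0637
time: 22.78
tool_pos: [0.605, -0.0095, 0.0067]
ee_rot: [-1.568, 0.002, 1.558]
wrist_force: [-22.8, -5.7, 8.4]
width: 0.0638
time: 23.4
tool_pos: [0.605, -0.0096, 0.0067]
ee_rot: [-1.568, 0.002, 1.558]
wrist_force: [-23.2, -5.9, 9.1]
width: 0.064
t 23.4 pos [605.   -9.6   6.7] rpy [-89.8   0.1  89.3] F [-23.2  -5.9   9.1] w 64.0
shift [ 0.6 -0.   0.3] turn [-0.2  0.1 -0.1]
plate 0.91 (6.25, -1.0)
rodfront 0.94 (6.5, -1.125)
rodrear 0.99 (6.0, -1.0)
```

View pics/f1.png

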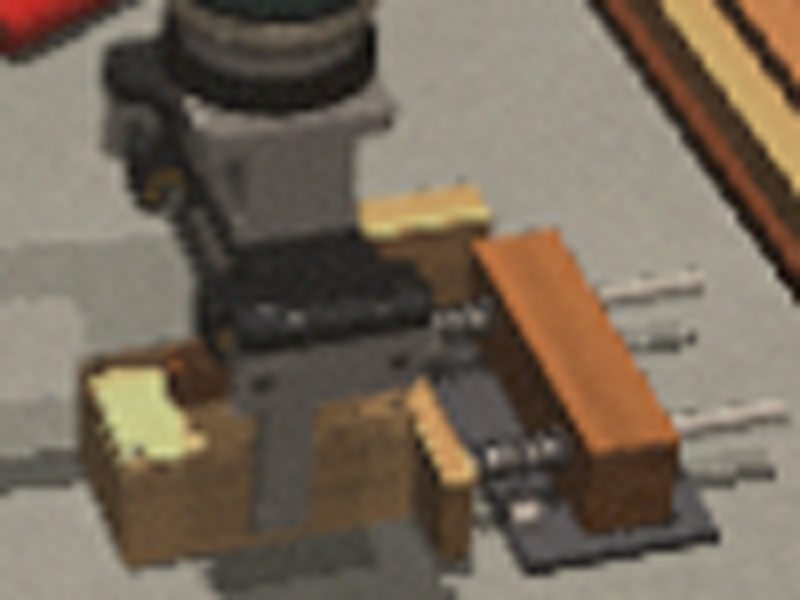

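View pics/f1o.png

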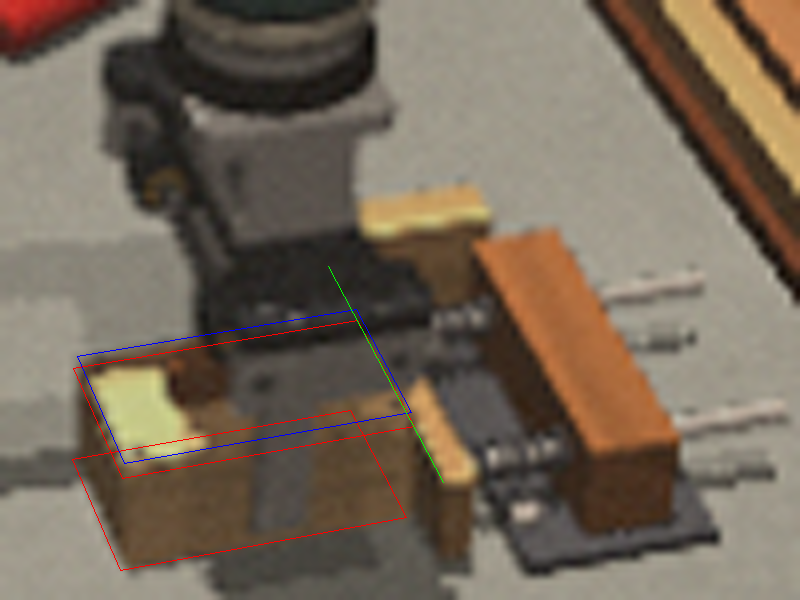

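```bash
for i in 1 2 3 4; do python3 -m creep '[[0,0,0,0,0,0,255],[0,0,0,0,0,0,255],[0,0,0,0,0,0,255],[0,0,0,0,0,0,255],[0,0,0,0,0,0,255]]'|tr '\n' ' '; echo; done; python3 chk.py; python3 - <<'E'
from h import *
snap('side','end.png')
for n in ['cork_block','tape_measure','screwdriver','screw_tin','glue_bottle','hammer','wrench','lid']:
    print(n,[(np.round(d['point'],3).tolist(),round(d['p'],2)) for d in robot.landmark_of(n,'side')][:2])
E
```

```text
time: 24.18 tool_pos: [0.605, -0.0095, 0.0066] ee_rot: [-1.568, 0.002, 1.558] wrist_force: [-22.8, -4.7, 9.2] width: 0.0633 
time: 24.8 tool_pos: [0.605, -0.0096, 0.0066] ee_rot: [-1.568, 0.002, 1.558] wrist_force: [-22.4, -5.7, 9.4] width: 0.0639 
time: 25.42 tool_pos: [0.605, -0.0096, 0.0066] ee_rot: [-1.568, 0.002, 1.558] wrist_force: [-23.0, -5.4, 9.2] width: 0.0639 
time: 26.05 tool_pos: [0.605, -0.0095, 0.0066] ee_rot: [-1.568, 0.002, 1.558] wrist_force: [-22.7, -4.8, 9.0] width: 0.0638 
plate 0.91 (6.25, -1.0)
rodfront 0.94 (6.375, -1.0)
rodrear 0.99 (6.0, -1.0)
cork_block [([0.437, -0.0, -0.002], 0.78)]
tape_measure [([0.427, 0.124, -0.0], 0.82)]
screwdriver [([0.678, 0.329, 0.001], 0.68)]
screw_tin [([0.424, -0.138, -0.005], 0.84), ([0.602, -0.011, 0.001], 0.17)]
glue_bottle [([0.714, -0.292, -0.002], 0.88)]
hammer [([0.533, -0.474, 0.002], 0.68)]
wrench [([0.601, -0.011, 0.003], 0.68), ([0.642, -0.008, -0.002], 0.68)]
lid [([0.334, -0.307, 0.002], 0.81), ([0.604, -0.007, 0.036], 0.67)]
```

View pics/end.png

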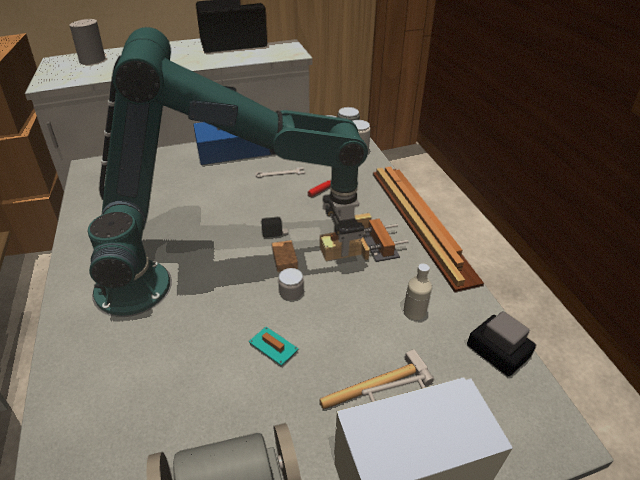

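```bash
python3 -c "
from bench import robot
print(robot.close_job())"
```

```text
the job is handed in; nothing more can be done
None
```

I put the plywood lid on the box, pressed it home with about 30 N, and carried the box to the fence. It now stands there with a short end against the middle of the plate. I pushed to about 20 mm of plate travel and held it still for about 4.6 s. I handed the job in at about 26 s, still gripping and pushing.

**Last checks**
- **Plate travel:** comparing the plate end and the two rod tips with the first side picture gave 19, 20 and 21 mm. The allowed band is 15 to 25 mm.
- **Pointer:** the arm hid it in both cameras, so I never read it directly against the marks.
- **Stillness:** tool position and plate travel did not change over the hold.
- **Lid:** the side picture shows it flush and level. The network puts its origin 36 mm above the table, which is the seated height.
- **Other things:** all the others the network found sit where they began, to within its accuracy. It misplaced the wrench, but the picture shows the wrench where it was, and the turquoise lid has not moved.

**Where the checks disagreed:** the wrist shows about 23 N along the push, against the 12 N the springs should need at this travel. It also shows about 5 N sideways and 9 N upward. I put the extra down mostly to the box rubbing on the table, but that would need more friction than I measured earlier. I trusted the travel seen in the pictures over the force.

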